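Bring the broad hammer head round on the carousel and set it out

TASK

Turn the parts carousel by its knob until the compartment with the broad flat hammer head stands in the middle of the cover's opening and comes to rest there. Then lift that head out through the opening and stand it upright in the steel dish, and leave the narrow flat head that looks like it standing in the carousel.

Things in the scene. Friction and masses are not known exactly. Their poses are not given: they have to be found in the camera images.
- stand: Carousel frame, fixed: red base 330 mm square, corner posts, flat clear cover, top 90 mm up. Origin: turntable axis at bench level. The cover's opening spans y -72 to 72, x -160 to 35 mm; its middle is the -x direction, roughly towards the robot. Round grey knob on the axis, 40 mm wide, 100 to 145 mm up, gripped at any yaw; turns the turntable 1:1, 170 degrees either way; stays where left.
- broad_head: The wanted aluminium screw-on hammer head, 0.11 kg, 46 mm tall: foot 34 mm wide, neck 18, top disc 42 mm wide, 16 thick (grip it there). Origin: centre of its underside, z up. Stands upright on the black turntable (290 mm wide, floor 30 mm above the bench, rim 42, six 60 degree compartments, their walls to 44 mm), 105 mm from the axis, at first 40 to 80 degrees to a side of the opening's middle.
- narrow_head: The look-alike to leave standing in its own compartment: same foot, neck and 46 mm height, but the flat disc on top is only 26 mm wide. Origin: centre of its underside, z up. Two more heads with the same foot, a ball and a cone (56 mm tall), stand in other compartments.
- dish: Shallow round steel dish fixed to the bench, 140 mm across the rim, 22 mm high, walls 4 mm; flat inner floor about 124 mm across, 5 mm above the bench. Origin: centre of its underside at bench level.
Not all that is in view belongs to the job. What is shaped like the dish but blue is not meant.

How it is judged:
On the way:
1. the broad head, still standing in the turntable, is at rest in the middle of the cover's opening (within 27 mm, about 15 degrees) (y of broad_head in the frame of stand between -0.027 and 0.027 m and x of broad_head in the frame of stand between -0.145 and -0.075 m and z of broad_head in the frame of stand between 0.026 and 0.034 m and angle between broad_head's own z axis and vertical below 0.15 rad and linear speed of broad_head below 0.02 m/s), for 0.2 s.
At the end, for the whole second after the job is handed in: The broad head stands upright (within 10 degrees) and at rest on the dish's inner floor, released, within 50 mm of the dish's centre; the narrow head still stands upright (within 10 degrees) on the carousel's turntable (horizontal distance between broad_head and dish below 0.05 m and z of broad_head in the frame of dish between 0.002 and 0.009 m and angle between each of broad_head, narrow_head's own z axis and vertical below 0.17 rad and linear speed of broad_head below 0.02 m/s and horizontal distance between narrow_head and stand below 0.145 m and z of narrow_head in the frame of stand between 0.026 and 0.036 m); the robot touches nothing.
It fails at once if the narrow head is knocked over (angle between narrow_head's own z axis and vertical above 0.6 rad).
It also fails if it takes over 51 s, if anything falls off the work surface, if the arm or the gripper's body presses on something with over 40 N, if the wrist force passes 120 N, or if a joint passes its speed limit or range.

ROBOT

A 6-joint arm with a two-finger parallel gripper is mounted at the origin on the work surface. World frame = base frame: x ahead of the robot, y to its left, z up, the work surface at z = 0. Lengths are in m, angles in rad, forces in N, time in s.
With the tool pointing down it reaches from about 0.325 to 0.925 m from the base axis. Payload 3.1 kg.
Tool frame: the origin (TCP) lies at the very end of the fingers, on their centre line; the grasp point (between the pads) lies 19 mm behind it; z points along the fingers, y is the line along which they close (so a half turn about z gives the same grasp; the last joint's range is limited). The gripper opens to 85 mm and grips with 20 to 120 N. Pads are 22 mm wide; open, the fingers measure 114 mm over their backs; the gripper's body (76 mm by 85 mm) begins 54 mm behind the grasp point. The pads swing forward as they close: fully open they stand 13 mm farther back than shut.
Start: joints at [-1.342, 0.217, 1.613, -0, 1.311, -0.112], TCP at [0.209, -0.589, 0.231] pointing down, gripper open.
Joint ranges: [-2.75, 2.75], [-0.78, 2.1], [0.31, 2.55], [-1.13, 4.27], [0.13, 2.63], [-2.58, 2.58]. Speed limits (rad/s): [2.79, 2.79, 3.14, 3.14, 3.14, 3.14].

INTERFACE

Orientations are given as a unit quaternion [x, y, z, w].
In Python, from workcell import state, camera, get_calibration, finish_job, trace gives the robot as it stands.
- The arm moves only by the shell command python3 -m creep 'ROWS' [FORCE]. ROWS is JSON, one flat list of numbers, 7 for each row, row after row: the turn, a rotation vector about the world's x, y, z in degrees, then the shift along the world's x, y, z in mm, then the finger opening in mm, from 0 to 85.4. In form: [wx, wy, wz, dx, dy, dz, grip, wx, wy, wz, dx, dy, dz, grip, ...]. A call has 1 to 20 rows; each row is the pose to reach, as a shift and turn from the pose commanded when the call began; what a row does not reach only later rows make up. A row lasts 1/8 s, in which the tool goes at most 62.5 mm and 10.7 degrees, less where a joint would pass 70% of its speed; a pose out of reach is approached as far as the arm can. A call with a gripper value outside its range is refused whole. The fingers move at their own pace and stop on an object; FORCE is the grip in N (left out, the last holds). Time passes only in rows, so rows that repeat a pose let the fingers close. It gives the time, the measured TCP pose, the force, the opening and the grip force at its end, in the units of the state.
- state(): the state, without advancing time (a new reading comes with each control period).
- camera(name): name is "side" or "top"; returns the picture (480x640x3 uint8, red, green, blue); there is no depth.
- get_calibration(name): a dict with "vfov" (degrees; the focal length in pixels is half the picture's height over the tangent of half this angle, whatever the lens; pixels are square), "cx", "cy" (the principal point, pixels), "dist" ([k1, k2, p1, p2, k3] as OpenCV has them; the pictures are not rectified), "rvec" (rotation vector, rad) and "tvec" (3), from world to camera coordinates, as OpenCV has them. Camera axes: x right, y down, z forward; pixel columns grow to the right and rows downward; lengths in m; the calibration is good to about 2 mm. A picture is of the moment at which its call begins. get_calibration takes no time and is no camera call.
- finish_job(): hands the job in; it is judged then, once.
Trained networks look in the newest picture that a camera, given by its name, has taken for a name from the list of things; names that differ only in an ending like _2 or _b are one class to them, and where a whole thing is asked for, a point or a joint stands for the part that bears it (a point fixed in the world has none). Each returns a list of dicts, best first, with "score" (0 to 1); they miss things now and then, are a little off and sometimes report something else, mostly with a low value. They report only what shows in the picture. A call takes as long as a camera call. They do not tell look-alikes from the thing itself.
- trace(name, camera): "region" (480x640 bool, what is visible of it) and "box" ([left, top, right, bottom] in pixels, round what is visible of it).
The state is a dict: "time_s": time; "qpos": joint angles; "joint_velocities": joint speeds; "tau": joint torques, N m; "eef_pos": TCP position; "ee_rot": TCP orientation; "ft_force": force on the tool from outside, world axes, zero at the start; "wrist_torque": the same for the moment, N m; "finger_gap": finger opening in m; "gripper_force": force on a finger pad.
Only numpy, scipy, OpenCV 4.12 (cv2) and the standard library are available. Lean on these libraries where they do the work, as an engineer would, in place of code of your own. Each camera call takes 0.05 s, during which the arm holds its last target. There are 200 camera calls.

## Working session

There is one attempt and no reset: what is moved stays moved. The work goes in short steps, Python scripts to look and compute and a shell command to move; the robot and the scene stay as the last step left them, time stands still between calls to the robot, and variables do not carry over. Pictures are saved under pics/ and viewed, at most 10 in all, crops included, and the job is handed in when it is done.

```bash
mkdir -p pics; cat > h.py <<'E'
import numpy as np, cv2
from workcell import state, camera, get_calibration, trace
def K(n):
    c=get_calibration(n); f=240/np.tan(np.radians(c["vfov"])/2)
    return np.array([[f,0,c["cx"]],[0,f,c["cy"]],[0,0,1.]]),np.array(c["dist"],float),np.array(c["rvec"],float),np.array(c["tvec"],float)
def ray(n,uv,z):
    k,d,r,t=K(n); p=cv2.undistortPoints(np.array(uv,float).reshape(-1,1,2),k,d).reshape(-1,2)
    R=cv2.Rodrigues(r)[0]; o=-R.T@t; v=np.c_[p,np.ones(len(p))]@R
    return o+v*((z-o[2])/v[:,2])[:,None]
def proj(n,X):
    k,d,r,t=K(n); return cv2.projectPoints(np.array(X,float).reshape(-1,1,3),r,t,k,d)[0].reshape(-1,2)
def save(n,f): 
    im=camera(n); cv2.imwrite('pics/'+f,im[:,:,::-1]); return im
E
python3 - <<'E'
from h import *
a=save('top','t0.png'); b=save('side','s0.png')
cv2.imwrite('pics/both0.png',cv2.resize(np.vstack([a,b]),None,fx=.62,fy=.62)[:,:,::-1])
for n in('top','side'):
    k,d,r,t=K(n);print(n,k[0,0],-cv2.Rodrigues(r)[0].T@t)
    for o in('stand','broad_head','dish','narrow_head'):
        for q in trace(o,n)[:4]: 
            m=cv2.moments(q['region'].astype(np.uint8)); print(n,o,round(q['score'],2),q['box'],m['m10']/m['m00'],m['m01']/m['m00'])
print(state())
E
```

```text
top 484.767262058385 [0.46524506 0.04149485 1.16046674]
top dish 0.79 [144.6, 247.0, 205.4, 310.7] 175.54349442379183 279.4553903345725
top dish 0.67 [270.9, 277.5, 327.7, 333.7] 298.56421356421356 303.22113997113996
side 578.7950737079761 [0.12963032 0.78744743 0.68645555]
side stand 0.59 [270.6, 112.7, 475.9, 251.5] 367.4637989443 179.85062632947293
side broad_head 0.81 [398.3, 148.8, 418.3, 170.3] 406.0769230769231 159.17004048582996
side dish 0.93 [208.7, 283.7, 292.4, 346.3] 253.56096461573134 313.8343475321163
side dish 0.6 [195.9, 369.7, 296.5, 461.0] 244.47476686780033 415.8694459681843
side dish 0.57 [335.1, 273.9, 417.5, 339.7] 376.3926247288503 303.8604483007954
{'time_s': 0.5, 'qpos': array([-1.34221034e+00,  2.16962002e-01,  1.61342612e+00,  3.05252515e-05,
        1.31129892e+00, -1.12191147e-01]), 'joint_velocities': array([-4.94926304e-04, -1.07804596e-03, -2.79066012e-04, -4.06698263e-05,
        1.35911695e-03, -9.28963511e-04]), 'tau': array([-1.29199002e-04, -3.96395838e+01, -3.03837204e+01, -1.47209262e-04,
        2.20938826e-03,  8.51752247e-06]), 'eef_pos': array([ 0.20892094, -0.58904304,  0.23124808]), 'ee_rot': array([ 9.85519617e-01,  1.69561443e-01,  1.19812437e-05, -4.79754955e-05]), 'ft_force': array([-0.37346593, -0.80382984, -0.72425707]), 'wrist_torque': array([-0.07788604,  0.05271477,  0.00392957]), 'gripper_force': 0.0, 'finger_gap': 0.08565338262395053}
```

View pics/t0.png

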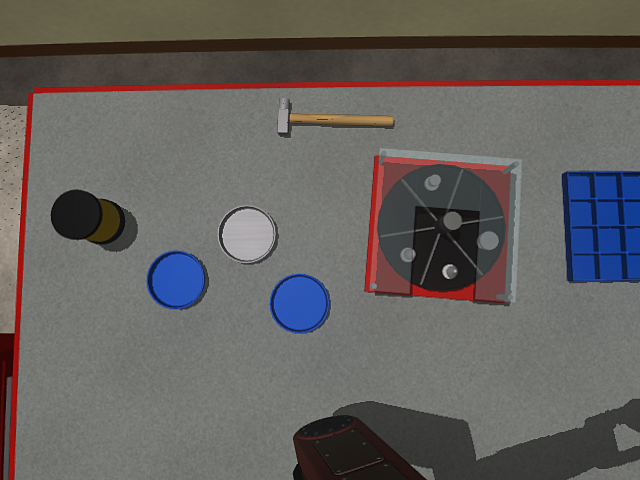

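View pics/s0.png

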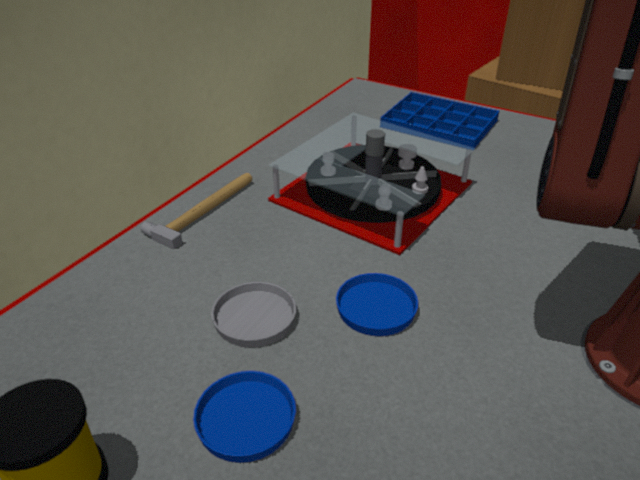

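The top view shows the stand at about (443,228), with the knob at (453,220). The steel dish is at (247,235) and the blue dishes at (177,279) and (300,303). The heads are at (433,182), (407,255), (449,271), which looks like the cone, and (488,240). The candidates for the broad head are the flat discs at (488,240), (407,255) and (433,182), so I'll check them in a close crop.

```bash
python3 - <<'E'
from h import *
a=cv2.imread('pics/t0.png')[140:315,355:530]; b=cv2.imread('pics/s0.png')[100:260,262:482]
A=cv2.resize(a,(600,600),interpolation=3)[:, :]; 
B=cv2.resize(b,None,fx=3.4,fy=3.4,interpolation=3)
cv2.imwrite('pics/ca.png',A); cv2.imwrite('pics/cb.png',B)
for l,uv,z in [('knob',(453,220),.145),('ball?',(433,182),.08),('A',(407,255),.076),('cone',(449,271),.08),('big',(488,240),.076),('dish',(247.5,235),.022)]:
    print(l,ray('top',uv,z)[0])
E
```

```text
knob [ 0.59932114 -0.21552196  0.145     ]
ball? [ 0.69472119 -0.18961502  0.08      ]
A [ 0.53027251 -0.12799929  0.076     ]
cone [ 0.49396376 -0.21967258  0.08      ]
big [ 0.56280643 -0.30995142  0.076     ]
dish [0.58300827 0.23940747 0.022     ]
```

View pics/ca.png

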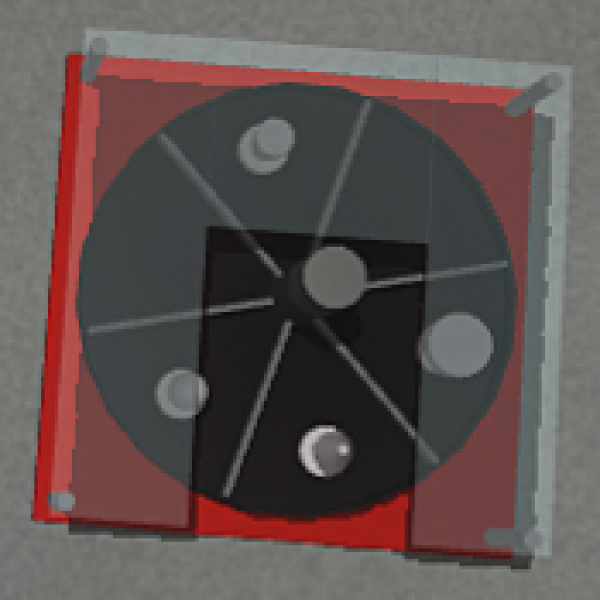

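View pics/cb.png

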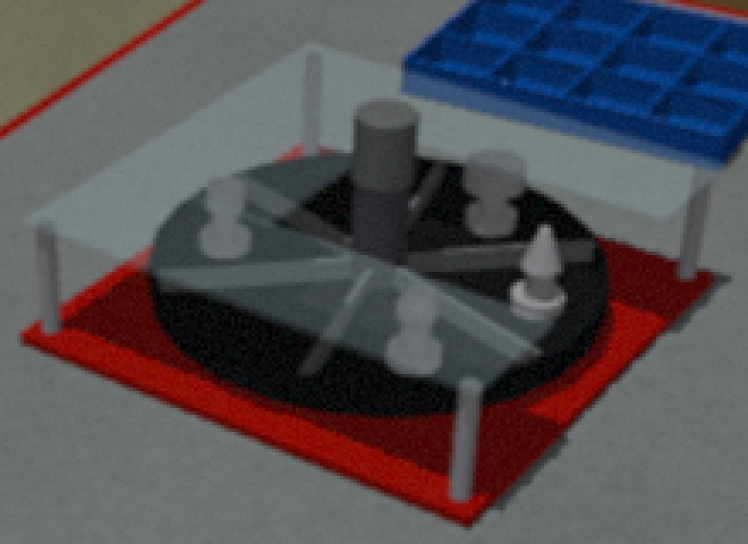

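The crops show the broad disc at top-view crop (462,345), which is about (489.7,240.6) in the full picture, and at side crop (495,165). The cone is at the opening. The ball and the narrow disc are the two thin ones, at (407,255) and (433,182). I choose the one at (489.7,240.6).

```bash
python3 - <<'E'
from h import *
c=lambda x,y:(355+(x+.5)*175/600-.5,140+(y+.5)*175/600-.5)
kn=ray('top',c(334,278),.145)[0]; print('knob',kn)
side=lambda x,y:(262+x/3.4,100+y/3.4)
print('knob side',ray('side',side(387,115),.145)[0],'rim',ray('top',c(297,300),.042)[0])
cc=ray('top',[c(88,28),c(574,68),c(550,557)],.09);print(cc, cc[[0,2]].mean(0))
op=ray('top',[c(208,228),c(190,530),c(428,242),c(408,555)],.09);print(op)
d=lambda a,b:np.degrees(np.arctan2(*(b-a)[1::-1]))
print('yaws',d(cc[1],cc[0])-90,d(cc[2],cc[1]),d(op[1],op[0]),d(op[3],op[2]),d(op[2],op[0])-90)
b=ray('top',c(462,345),.076)[0]; print('broad',b,ray('side',side(495,165),.076)[0],np.linalg.norm((b-kn)[:2]),'bearing',d(kn,b))
print('dish side',ray('side',(255,311),.022)[0])
t=trace('dish','side')
E
```

```text
knob [ 0.59778628 -0.21350209  0.145     ]
knob side [ 0.59525294 -0.20981142  0.145     ] rim [ 0.59641142 -0.21394287  0.042     ]
[[ 0.77196474 -0.07105872  0.09      ]
 [ 0.74287349 -0.38929899  0.09      ]
 [ 0.42496931 -0.35974163  0.09      ]] [ 0.59846703 -0.21540018  0.09      ]
[[ 0.63821884 -0.14663025  0.09      ]
 [ 0.4434278  -0.13075392  0.09      ]
 [ 0.62811956 -0.2889897   0.09      ]
 [ 0.4268222  -0.269215    0.09      ]]
yaws -5.2230546572420735 -5.311843418224862 -4.659558271277457 -5.610520489442119 -4.057886264260631
broad [ 0.56217841 -0.31305604  0.076     ] [ 0.56089439 -0.30809311  0.076     ] 0.10573036641265489 bearing -109.68081402110052
dish side [0.5811056  0.24632987 0.022     ]
```

```bash
python3 -m creep '[0,0,3,20,19,0,75, 0,0,7,55,53,0,75, 0,0,12,95,92,0,75, 0,0,17,135,131,0,75, 0,0,22,175,170,0,75, 0,0,27,215,208,0,75, 0,0,32,255,247,0,75, 0,0,37,295,286,0,75, 0,0,42,330,320,0,75, 0,0,46,358,347,0,75, 0,0,49,376,364,0,75, 0,0,50.8,386,374,0,75, 0,0,50.8,388,376,0,75, 0,0,50.8,388,376,-30,75, 0,0,50.8,388,376,-60,75, 0,0,50.8,388,376,-90,75, 0,0,50.8,388,376,-110,75, 0,0,50.8,388,376,-119,75, 0,0,50.8,388,376,-119,75]'
```

```text
time_s: 2.92
eef_pos: [0.5967, -0.2133, 0.1121]
ee_rot: [0.818, 0.576, -0.0, -0.0]
ft_force: [0.4, 0.1, -0.3]
finger_gap: 0.0753
gripper_force: 0.0
```

```bash
python3 -m creep '[0,0,0,0,0,0,30, 0,0,0,0,0,0,30, 0,0,0,0,0,0,30, 0,0,0,0,0,0,30, 0,0,0,0,0,0,30, 0,0,0,0,0,0,30, 0,0,0,0,0,0,30]' 40
```

```text
time_s: 3.8
eef_pos: [0.5986, -0.2138, 0.1141]
ee_rot: [0.818, 0.576, 0.001, 0.002]
ft_force: [3.5, -0.4, 5.7]
finger_gap: 0.039
gripper_force: 43.1
```

```bash
python3 -m creep '[0,0,-1,1,0,0,30, 0,0,-3,1,0,0,30, 0,0,-6,1,0,0,30, 0,0,-10,1,0,0,30, 0,0,-15,1,0,0,30, 0,0,-21,1,0,0,30, 0,0,-27,1,0,0,30, 0,0,-33,1,0,0,30, 0,0,-39,1,0,0,30, 0,0,-45,1,0,0,30, 0,0,-51,1,0,0,30, 0,0,-57,1,0,0,30, 0,0,-62,1,0,0,30, 0,0,-66.5,1,0,0,30, 0,0,-70,1,0,0,30, 0,0,-72.5,1,0,0,30, 0,0,-74.3,1,0,0,30, 0,0,-75.5,1,0,0,30, 0,0,-75.5,1,0,0,30, 0,0,-75.5,1,0,0,30]'; python3 - <<'E'
from h import *
a=save('top','t1.png'); b=save('side','s1.png')
cv2.imwrite('pics/c1.png',cv2.resize(np.hstack([a[140:315,355:530],b[90:265,290:480]]),None,fx=2.1,fy=2.1,interpolation=3)[:,:,::-1])
E
```

```text
time_s: 6.3
eef_pos: [0.5999, -0.2157, 0.1141]
ee_rot: [0.999, -0.045, 0.003, 0.002]
ft_force: [3.6, -5.0, 4.5]
finger_gap: 0.039
gripper_force: 42.9
```

View pics/c1.png

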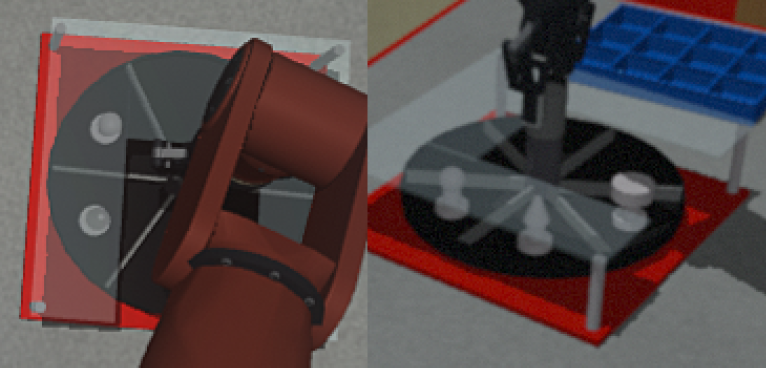

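The broad disc now stands at the opening, at side-view pixel (416,176). The other heads, including the narrow one, are still upright. I'll measure its position, open the fingers and rise.

```bash
python3 -m creep '[0,0,0,0,0,0,80, 0,0,0,0,0,0,80, 0,0,0,0,0,0,80, 0,0,0,0,0,0,80, 0,0,0,0,0,30,80, 0,0,0,0,0,70,80, 0,0,0,0,0,115,80, 0,0,0,0,0,115,80]'; python3 - <<'E'
from h import *
save('side','s2.png')
print(ray('side',(415.95,177),.068))
for q in trace('broad_head','side')[:3]:
    m=q['region'];b=q['box'];print(q['score'],b)
    print(ray('side',((b[0]+b[2])/2,b[1]+12),.068))
for z in(.03,.06,.076):print(z,proj('side',[.492,-.204,z]))
im=cv2.imread('pics/s2.png')[140:220,360:460];cv2.imwrite('pics/c2.png',cv2.resize(im,None,fx=6,fy=6,interpolation=3))
E
```

```text
time_s: 7.4
eef_pos: [0.6009, -0.2144, 0.2333]
ee_rot: [0.999, -0.045, 0.005, 0.002]
ft_force: [-0.1, 0.0, 0.0]
finger_gap: 0.0797
gripper_force: 0.0
[[ 0.49952383 -0.21545474  0.068     ]]
0.63 [404.8, 174.4, 429.2, 194.1]
[[ 0.48259028 -0.18182861  0.068     ]]
0.03 [[415.28771923 195.91402943]]
0.06 [[416.70060493 183.69465542]]
0.076 [[417.47367347 177.02402385]]
```

View pics/c2.png

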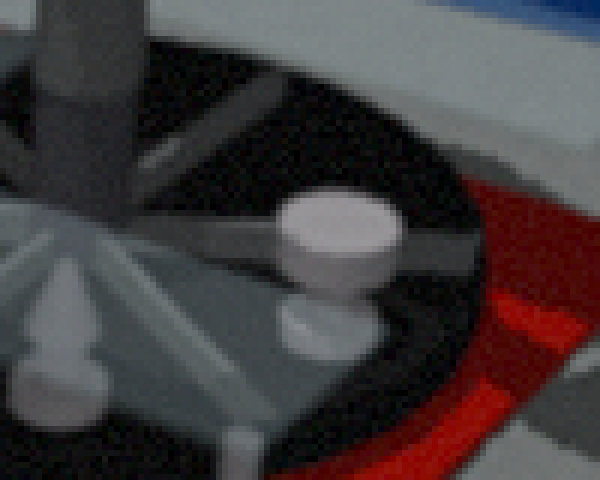

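The disc's top face is centred at crop (340,221), or (416.2,176.4) in the full picture, about 1 px from where I predicted it. The cone stands to its left.

```bash
python3 - <<'E'
from h import *
r=ray('side',(416.25,176.4),.076)[0];print(r, r+[.0018,-.004,0])
c=np.array([.5975,-.2135]);
for p in(r,r+[.0018,-.004,0]):
  d=p[:2]-c;a=np.radians(-5.2);print('stand',np.cos(a)*d[0]+np.sin(a)*d[1],-np.sin(a)*d[0]+np.cos(a)*d[1])
s=state();print(s['eef_pos'],s['ee_rot'],s['qpos'])
E
```

```text
[ 0.49518327 -0.20504509  0.076     ] [ 0.49698327 -0.20904509  0.076     ]
stand -0.10266192570768304 -0.0008531173016658594
stand -0.10050680346938315 -0.004673516251773737
[ 0.59803    -0.21302518  0.22775897] [ 9.98982592e-01 -4.50953265e-02  4.11915651e-04  1.48150529e-04] [-4.52713017e-01  2.39676761e-01  1.59291499e+00  5.64855405e-05
  1.30812711e+00  1.20828992e+00]
```

```bash
python3 -m creep '[0,0,0,-20,1,0,66, 0,0,0,-50,3,0,66, 0,0,0,-80,5,0,66, 0,0,0,-98,6.5,0,66, 0,0,0,-103.5,6.5,-10,66, 0,0,0,-103.5,6.5,-40,66, 0,0,0,-103.5,6.5,-75,66, 0,0,0,-103.5,6.5,-110,66, 0,0,0,-103.5,6.5,-140,66, 0,0,0,-103.5,6.5,-160,66, 0,0,0,-103.5,6.5,-172,66, 0,0,0,-103.5,6.5,-179,66, 0,0,0,-103.5,6.5,-180,66, 0,0,0,-103.5,6.5,-180,66, 0,0,0,-103.5,6.5,-180,66]'; python3 - <<'E'
from h import *
im=save('side','s3.png')[110:230,350:480];cv2.imwrite('pics/c3.png',cv2.resize(im,None,fx=5,fy=5,interpolation=3)[:,:,::-1])
E
```

```text
time_s: 9.38
eef_pos: [0.4951, -0.207, 0.0482]
ee_rot: [0.999, -0.045, 0.001, 0.0]
ft_force: [-0.9, -0.0, 0.8]
finger_gap: 0.0661
gripper_force: 0.0
```

View pics/c3.png

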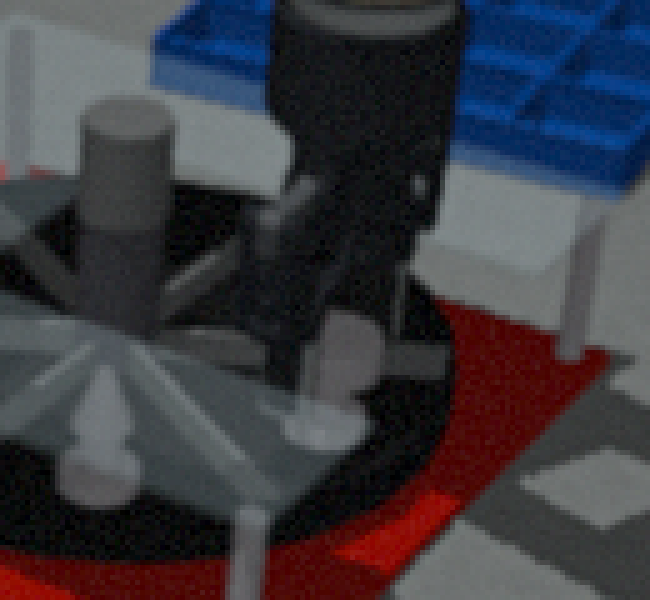

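The fingers straddle the disc, with the disc at crop (345,350) and the near finger at (290,340). Nothing is touching, so I'll close and check.

```bash
python3 -m creep '[0,0,0,0,0,0,30, 0,0,0,0,0,0,30, 0,0,0,0,0,0,30, 0,0,0,0,0,0,30, 0,0,0,0,0,0,30, 0,0,0,0,0,0,30, 0,0,0,0,0,0,30]' 40
```

```text
time_s: 10.3
eef_pos: [0.4948, -0.2068, 0.0479]
ee_rot: [0.999, -0.045, 0.0, 0.0]
ft_force: [-0.6, 1.1, 5.9]
finger_gap: 0.0407
gripper_force: 40.4
```

```bash
python3 -m creep '[0,0,0,0,0,5,30, 0,0,0,0,0,15,30, 0,0,0,0,0,35,30, 0,0,0,0,0,60,30, 0,0,0,0,0,85,30, 0,0,0,0,0,105,30, 0,0,0,2,10,112,30, 0,0,0,7,35,112,30, 0,0,0,14,70,112,30, 0,0,0,22,110,112,30, 0,0,0,30,155,112,30, 0,0,0,39,200,112,30, 0,0,0,48,245,112,30, 0,0,0,57,290,112,30, 0,0,0,66,335,112,30, 0,0,0,74,375,112,30, 0,0,0,81,410,112,30, 0,0,0,86,435,112,30, 0,0,0,88,447,112,30, 0,0,0,88,448,112,30]'; python3 - <<'E'
from h import *
a=save('top','t4.png');b=save('side','s4.png')
cv2.imwrite('pics/c4.png',cv2.resize(np.hstack([a[120:345,170:530],b[100:325,150:500]]),None,fx=1.1,fy=1.1)[:,:,::-1])
E
```

```text
time_s: 12.8
eef_pos: [0.5817, 0.2419, 0.1586]
ee_rot: [0.999, -0.045, -0.001, 0.0]
ft_force: [0.8, -0.1, -1.2]
finger_gap: 0.041
gripper_force: 40.6
```

View pics/c4.png

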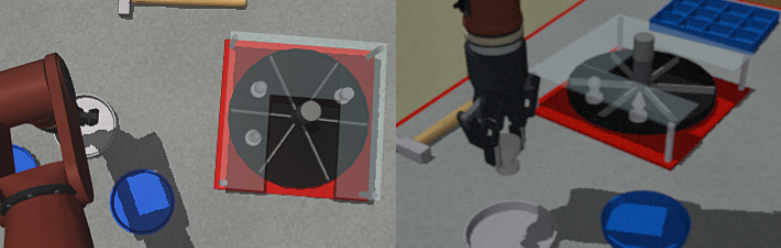

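The head hangs upright in the fingers at crop (508,155), and the other three heads still stand in the carousel. I'll lower it into the dish.

```bash
python3 -m creep '[0,0,0,0,0,-15,30, 0,0,0,0,0,-45,30, 0,0,0,0,0,-80,30, 0,0,0,0,0,-105,30, 0,0,0,0,0,-120,30, 0,0,0,0,0,-128,30, 0,0,0,0,0,-133,30, 0,0,0,0,0,-136,30, 0,0,0,0,0,-136,30, 0,0,0,0,0,-136,30]'; python3 - <<'E'
from h import *
im=save('side','s5.png')[210:360,180:320];cv2.imwrite('pics/c5.png',cv2.resize(im,None,fx=4,fy=4,interpolation=3)[:,:,::-1])
E
```

```text
time_s: 14.15
eef_pos: [0.5829, 0.2417, 0.024]
ee_rot: [0.999, -0.045, 0.001, -0.0]
ft_force: [0.2, -0.3, -1.2]
finger_gap: 0.0405
gripper_force: 40.6
```

View pics/c5.png

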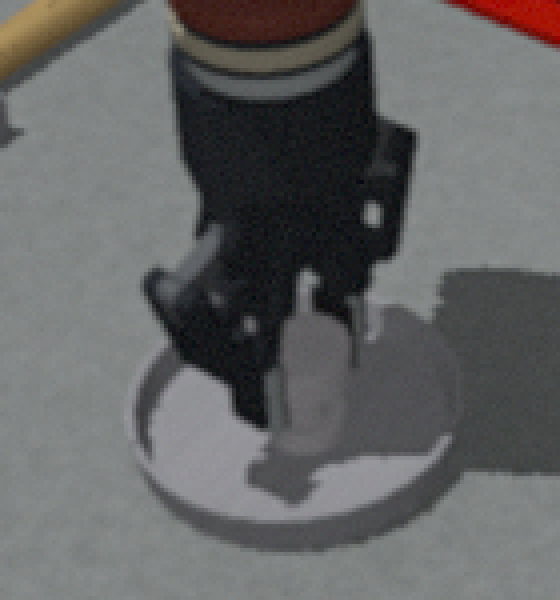

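The head is inside the dish, upright and near its centre, with the foot at crop (310,440). The force shows only its weight, so it isn't resting on the floor yet. I'll lower it a little more.

```bash
python3 -m creep '[0,0,0,0,0,-1,30, 0,0,0,0,0,-1,30, 0,0,0,0,0,-1,30]'; python3 -m creep '[0,0,0,0,0,-1,30, 0,0,0,0,0,-1,30, 0,0,0,0,0,-1,30]'
```

```text
time_s: 14.58
eef_pos: [0.5829, 0.2416, 0.023]
ee_rot: [0.999, -0.045, 0.0, -0.0]
ft_force: [-0.9, -0.2, 2.9]
finger_gap: 0.0407
gripper_force: 40.8
time_s: 14.95
eef_pos: [0.583, 0.2416, 0.0229]
ee_rot: [0.999, -0.045, 0.0, -0.0]
ft_force: [-1.3, -0.5, 8.5]
finger_gap: 0.0409
gripper_force: 41.5
```

It's on the floor. I'll release and rise.

```bash
python3 -m creep '[0,0,0,0,0,1,48, 0,0,0,0,0,1,56, 0,0,0,0,0,1,64, 0,0,0,0,0,1,66, 0,0,0,0,0,1,66, 0,0,0,0,0,15,66, 0,0,0,0,0,40,66, 0,0,0,0,0,75,66, 0,0,0,0,0,120,66, 0,0,0,0,0,160,66, 0,0,0,0,0,160,66, 0,0,0,-40,-40,160,66, 0,0,0,-90,-90,160,66, 0,0,0,-140,-140,160,66, 0,0,0,-170,-170,160,66, 0,0,0,-180,-180,160,66, 0,0,0,-180,-180,160,66, 0,0,0,-180,-180,160,66]'; python3 - <<'E'
from h import *
a=save('top','t6.png');b=save('side','s6.png')
cv2.imwrite('pics/c6.png',np.hstack([cv2.resize(a[140:320,210:530],None,fx=1.2,fy=1.2),cv2.resize(b[105:357,190:500],(384,216)) if 0 else cv2.resize(b[105:357,190:500],(266,216))])[:,:,::-1])
E
```

```text
time_s: 17.2
eef_pos: [0.4037, 0.062, 0.1818]
ee_rot: [0.999, -0.045, 0.001, -0.0]
ft_force: [0.2, 0.9, -0.3]
finger_gap: 0.0661
gripper_force: 0.0
```

View pics/c6.png

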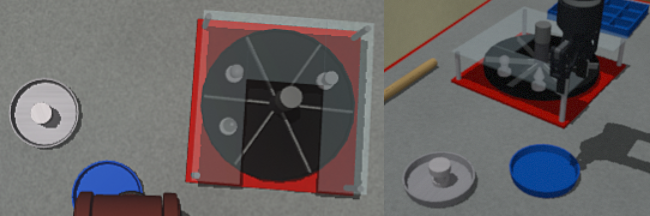

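The broad head stands upright near the middle of the steel dish, at crop (41,113) in the top view and (439,168) in the side view. The other three heads stand in the carousel and the arm is clear.

```bash
python3 -c "
from workcell import finish_job; print(finish_job())"
```

```text
the job is handed in; nothing more can be done
None
```

I turned the carousel until the broad head stood in the opening, then lifted it out and left it upright and released in the steel dish; the narrow head still stands in the carousel, and the job is handed in at about 17 s (no verdict was shown).

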